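# Bottle under the drawn-out funnel arm

### The job

Stand the empty amber glass bottle upright inside the raised blue ring at the end of the filling stand and let go of it. Then grip the black collar of the funnel arm so that its red release button is squeezed in, draw the arm out past the first stop to the second stop, so that the green funnel is over the bottle's mouth, and finish while still gripping it there, because a spring pulls it back when it is let go. Leave the other things on the shelf where they are.

Things in the scene. Friction and masses are not known exactly. Their poses are not given: they have to be found in the camera images.
- bottle_mid (a point): Centre of the loose amber glass bottle, half-way up (48 mm above its underside), z axis along it to the mouth. Round, 96 mm tall; body 58 mm across up to 64 mm height, shoulder, then a neck 36 mm across from 78 mm to the top. 0.18 kg. The bottle, the dispenser and the tin stand in any of three places on the right. Can be gripped by the body.
- bottle: The same bottle; origin at the centre of its underside.
- bottle_mouth (a point): Centre of the bottle's mouth, at its top (96 mm above its underside); the opening is 28 mm across.
- stand: Filling stand, fixed: grey base plate 405 x 100 x 8 mm, dark post at x = -50 mm, level aluminium tube 34 mm square, axis 175 mm above the table, mouth at x = 30 mm. Origin on the table. x points along the arm, the way it is drawn out; z up. On the plate: a flat white disc at x = 200 mm (below the funnel at the first stop, unused), the blue ring at x = 270 mm (second stop).
- ring (a point): Centre of the blue ring, on the plate inside it where the bottle's underside goes (8 mm above the table; axes as the stand's). Ring 66 mm across inside, lip 4 mm high; the bottle has 4 mm of play all round.
- grip (a point): Centre of the black collar, 175 mm above the table; axes as the stand's. Grip from above, fingers closing along the stand's y. Collar 52 mm long, 30 wide, 28 tall; at x = 55 mm of the stand when the arm is in. Red button on its +y side, 24 long, 18 tall, 6 mm proud (36 mm over both). The funnel's rim begins 36 mm from here towards +x, its top 15 mm above this point.
- spout (a point): Centre of the lower end of the green funnel's spout, 75 mm beyond the grip point along the stand's x and 57 mm below it, 118 mm above the table (14 mm above the mouth of a bottle in the ring). Spout 12 mm, funnel rim 78 mm across, funnel 72 mm tall. It moves with the collar.
- release (a joint): Red button travel in m: 0 out, 0.006 squeezed flush with the collar. Spring, 3 N to start and 6 N when flush. Unless it is in by 4 mm or more the arm is locked in its tube; a firm grip on the collar squeezes it flush.
- section_one (a joint): First section of the arm, m: 0 in, 0.07 out. It comes out first, against a spring of 2 to 4 N; 0.07 is the first stop.
- section_two (a joint): Second section, m: 0 in, 0.07 out. Comes out after the first stop, against 6 to 8.5 N; 0.07 (collar 140 mm out in all) is the second stop, a hard end. Springs draw both sections in when let go; if the button is out then, the arm halts about 8 mm short of home and can be squeezed and drawn out again.
- dispenser_mid (a point): White pump dispenser, loose, bystander: 62 mm across, 158 mm tall with a spout 42 mm to one side at the top. Point on its axis 60 mm above its underside.
- tin_mid (a point): Blue and metal tin can, loose, bystander: 60 mm across, 85 mm tall. Point on its axis 42 mm above its underside.
- peg: Wooden clothes peg lying loose, bystander, 74 x 14 x 10 mm; origin at the centre of its underside.
Things that resemble listed ones, but are neither listed nor needed, are in the scene too. Of the things shaped like the bottle, the amber glass one is meant.

How it is judged:
By the outcome, as a careful person would: the job done as asked, in the order asked, and still so for the second after the job is handed in, while the arm keeps its last pose, push and grip.
It also fails if it takes over 58 s, if anything falls off the work surface, if the arm or the gripper's body presses on something with over 40 N, if the wrist force passes 120 N, or if a joint passes its speed limit or range.

### The arm

A 6-joint arm with a two-finger parallel gripper is mounted at the origin on the work surface. World frame = base frame: x ahead of the robot, y to its left, z up, the work surface at z = 0. Lengths are in mm, angles in degrees, forces in N, time in s.
With the tool pointing down it reaches from about 250 to 725 mm from the base axis. Payload 4 kg.
Tool frame: the origin (TCP) lies at the very end of the fingers, on their centre line; the grasp point (between the pads) lies 19 mm behind it; z points along the fingers, x is the direction in which the jaws open and shut, and the axes are right-handed (so a half turn about z gives the same grasp; the last joint's range is limited). The gripper opens to 85 mm and grips with 20 to 120 N. Pads are 22 mm wide; open, the fingers measure 114 mm over their backs; the gripper's body (76 mm by 85 mm) begins 54 mm behind the grasp point. The pads swing forward as they close: fully open they stand 13 mm farther back than shut.
Start: joints at [66.807, 13.785, 0.286, 76.501, 0, 90], TCP at [196.916, 459.591, 231.306] pointing down, gripper open.
Joint ranges: [-155.79, 155.79], [-60.16, 107.12], [-62.33, 73.08], [-114, 123.19], [-81.49, 82.49], [-180, 180]. Speed limits (degrees/s): [159.86, 159.86, 180, 180, 180, 180].

### API

Orientations are given as a 3x3 rotation matrix whose columns are the frame's x, y, z axes.
In Python, from workcell import get_obs, optics, hand_in gives the robot as it stands.
- The arm moves only by the tool jog_arm, never from a script. Its argument "plan" is a list of rows, each an object with "jaw": the opening in per cent of the stroke, from 0 (shut) to 100 (fully open); "xyz": the shift along the tool's x, y, z in m, a list of three; "angular": the turn, a rotation vector about the tool's x, y, z in rad, a list of three. In form: [{"jaw": jaw, "xyz": [tx, ty, tz], "angular": [rx, ry, rz]}, ...]. A call has 1 to 5 rows; each row is the pose to reach, as a shift and turn from the pose commanded when the call began, along the tool's axes at that moment; what a row does not reach only later rows make up. A row lasts 1/10 s, in which the tool goes at most 50 mm and 8.59 degrees, less where a joint would pass 70% of its speed; a pose out of reach is approached as far as the arm can. A call with a gripper value outside its range is refused whole. The fingers move at their own pace and stop on an object; "grip_force" is the grip in N (left out, the last holds). Time passes only in rows, so rows that repeat a pose let the fingers close. It gives the time, the measured TCP pose, the force and the opening at its end, in the units of the state.
- get_obs(): the state, without advancing time (a new reading comes with each control period).
- optics.capture(name): name is "scene" or "top"; returns a dict with "img" (400x640x3 uint8, red, green, blue), "z_map" (400x640 float32, mm along the optical axis (not along the pixel's ray), 0 where there is no reading), "camera_matrix" (3x3 intrinsics, pixels), "dist" ([k1, k2, p1, p2, k3] as OpenCV has them; the pictures are not rectified), "R" (3x3) and "t" (3): a world point X has camera coordinates R X + t. Camera axes: x right, y down, z forward; pixel columns grow to the right and rows downward; lengths in mm; the calibration is good to about 2 mm. A picture is of the moment at which its call begins.
- hand_in(): hands the job in, once; it reports no verdict.
The state is a dict: "clock": time; "joint_positions": joint angles; "dq": joint speeds; "joint_torque": joint torques, N m; "tcp_pos": TCP position; "tcp_rot": TCP orientation; "force": force on the tool from outside, world axes, zero at the start; "torque": the same for the moment, N m; "gripper_width": opening from 0.0 (shut) to 1.0 (fully open).
Only numpy, scipy, OpenCV 4.12 (cv2) and the standard library are available. Lean on these libraries where they do the work, as an engineer would, in place of code of your own. Each camera call takes 0.05 s, during which the arm holds its last target.

## Working session

There is one attempt and no reset: what is moved stays moved. The work goes in short steps, Python scripts to look and compute and a tool call to move; the robot and the scene stay as the last step left them, time stands still between calls to the robot, and variables do not carry over. Pictures are saved under pics/ and viewed, and the job is handed in when it is done.

Besides the shell and the picture viewer there is one more tool, called after "Request:" in YAML: its name, and indented under it one key for each argument. jog_arm: Moves the arm, as the interface text tells. Its arguments: {"type":"object","properties":{"plan":{"type":"array","items":{"type":"object","properties":{"jaw":{"type":"number"},"xyz":{"type":"array","items":{"type":"number"}},"angular":{"type":"array","items":{"type":"number"}}}}},"grip_force":{"type":"number"}},"required":["plan"]}

```bash
ls; mkdir -p pics
python3 - <<'E'
from workcell import get_obs, optics
import cv2,numpy as np
o=get_obs();print({k:np.round(v,3).tolist() for k,v in o.items()})
for n in("scene","top"):
    c=optics.capture(n);cv2.imwrite(f"pics/{n}0.png",c["img"][:,:,::-1]);np.savez(f"{n}0.npz",**c)
    print(n,c["camera_matrix"].round(1).tolist(),c["dist"],c["R"].round(3).tolist(),c["t"])
E
```

```text
pics
{'clock': 0.0, 'joint_positions': [66.806, 13.832, 0.213, 76.501, 0.0, 90.0], 'dq': [0.045, 0.013, -0.03, -0.025, -0.046, -0.063], 'joint_torque': [-0.0, -37.232, 25.241, 0.017, -0.0, -0.0], 'tcp_pos': [196.669, 459.001, 230.403], 'tcp_rot': [[0.394, 0.919, -0.001], [0.919, -0.394, -0.002], [-0.002, -0.0, -1.0]], 'force': [-0.528, -0.795, 0.146], 'torque': [-0.033, 0.01, -0.015], 'gripper_width': 0.999}
scene [[442.6, 0.0, 312.4], [0.0, 442.6, 199.0], [0.0, 0.0, 1.0]] [-0.10071573  0.          0.          0.          0.        ] [[-0.85, 0.527, 0.014], [0.346, 0.576, -0.74], [-0.398, -0.624, -0.672]] [ 460.12054187  -72.29798019 1243.43687813]
top [[501.8, 0.0, 318.9], [0.0, 501.8, 196.3], [0.0, 0.0, 1.0]] [-0.04142408  0.          0.          0.          0.        ] [[0.062, -0.998, -0.003], [-0.977, -0.06, -0.203], [0.202, 0.016, -0.979]] [ -47.52920816  523.35009414 1453.03981733]
```

View pics/scene0.png

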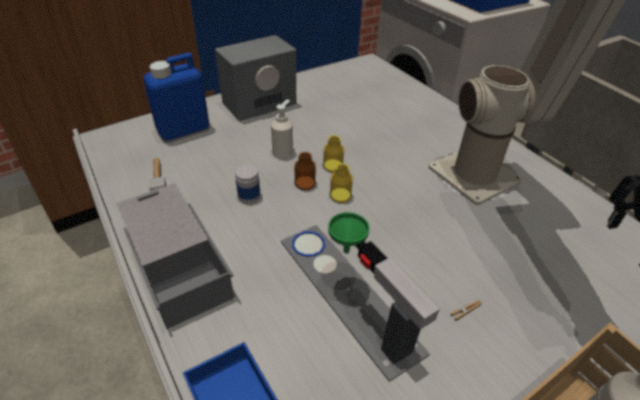

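View pics/top0.png

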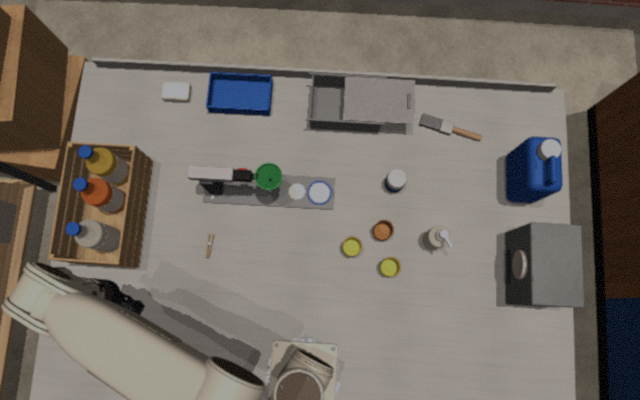

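The scene picture shows three squat bottles: one brown-orange at (305,171) and two yellow at (334,153) and (341,183). It also shows the pump at (283,135), the tin at (247,184) and the ring at (308,244). In the top view the same bottles are brown (383,231) and yellow (352,247) and (389,267), and there are crate bottles near (100,195). Next is a close crop and measurements.

```bash
cat > h.py <<'E'
import cv2,numpy as np
def load(n): return dict(np.load(n+".npz"))
def ray(c,uv):
    p=cv2.undistortPoints(np.array([[uv]],float),c["camera_matrix"],c["dist"])[0,0]
    d=c["R"].T@np.array([p[0],p[1],1.]);o=-c["R"].T@c["t"];return o,d
def onz(c,uv,z):
    o,d=ray(c,uv);return o+d*(z-o[2])/d[2]
def proj(c,X):
    r,_=cv2.Rodrigues(c["R"]);return cv2.projectPoints(np.array(X,float).reshape(-1,1,3),r,c["t"],c["camera_matrix"],c["dist"])[0][:,0]
def cloud(c):
    h,w=c["z_map"].shape;u,v=np.meshgrid(np.arange(w),np.arange(h))
    p=cv2.undistortPoints(np.stack([u,v],-1).reshape(-1,1,2).astype(float),c["camera_matrix"],c["dist"])[:,0]
    z=c["z_map"].reshape(-1,1);P=np.hstack([p*z,z]);return ((P-c["t"])@c["R"]).reshape(h,w,3)
E
python3 - <<'E'
from h import *
s=load("scene0");t=load("top0")
a=cv2.resize(s["img"][120:215,225:365],None,fx=5,fy=5,interpolation=cv2.INTER_CUBIC)[:,:,::-1]
cv2.imwrite("pics/cs.png",a)
b=cv2.resize(t["img"][150:290,180:460],None,fx=2.8,fy=2.8,interpolation=cv2.INTER_CUBIC)[:,:,::-1]
cv2.imwrite("pics/ct.png",b)
for n,c in(("s",s),("t",t)):
    C=cloud(c)
    pts={"s":[(305,160),(308,244),(370,257),(348,225),(324,264),(250,184)],"t":[(383,231),(319,193),(242,175),(268,177),(297,191),(330,205),(397,178),(437,238)]}[n]
    for u,v in pts: print(n,u,v,C[v,u].round(0),c["img"][v,u])
E
```

```text
s 305 160 [ 443. -196.   91.] [57 32 12]
s 308 244 [547. -11.   8.] [185 185 171]
s 370 257 [556. 208. 187.] [17 12 16]
s 348 225 [530. 108. 166.] [ 51 118  64]
s 324 264 [549.  61.  11.] [182 181 168]
s 250 184 [ 594. -211.   66.] [80 76 74]
t 383 231 [ 439. -217.    3.] [152 106  65]
t 319 193 [545. -14.   7.] [166 166 169]
t 242 175 [545. 199. 185.] [35 33 29]
t 268 177 [553. 131. 147.] [ 41 100  51]
t 297 191 [548.  55.   5.] [165 166 167]
t 330 205 [510. -50.   6.] [127 123 119]
t 397 178 [ 589. -243.   84.] [163 160 157]
t 437 238 [ 411. -354.  130.] [119 114 106]
```

View pics/cs.png

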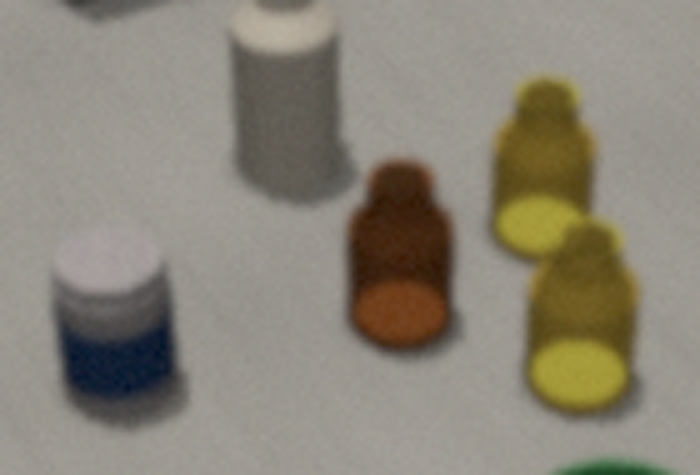

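View pics/ct.png

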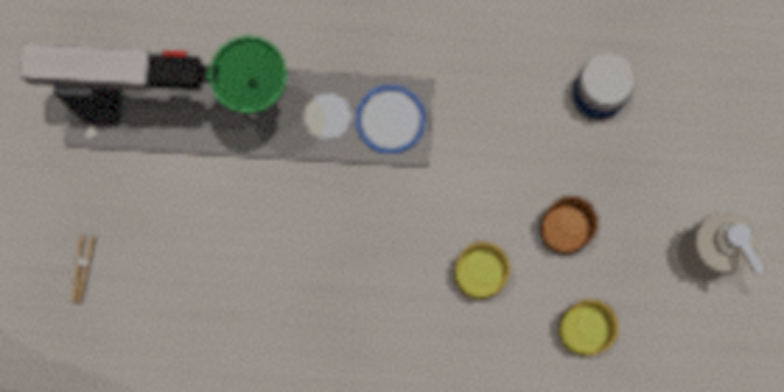

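The brown one (305,171 scene; 383,231 top) is the amber bottle. The two yellow ones are look-alikes. Now I'll measure precisely.

Run:
```python
from h import *
s=load("scene0");t=load("top0")
def comp(c,m,box,k=0):
    M=np.zeros(m.shape,np.uint8);x0,y0,x1,y1=box;M[y0:y1,x0:x1]=m[y0:y1,x0:x1]
    n,l,st,ce=cv2.connectedComponentsWithStats(M)
    i=1+np.argmax(st[1:,4]);return (l==i).astype(np.uint8),st[i]
def ell(m):
    cs,_=cv2.findContours(m,cv2.RETR_EXTERNAL,cv2.CHAIN_APPROX_NONE);return cv2.fitEllipse(np.vstack(cs))
for n,c,bb,bk,rb,wd in(("s",s,(290,170,320,192),(290,148,320,192),(285,228,330,262),(310,250,340,280)),("t",t,(370,218,397,246),(365,215,400,246),(303,178,335,208),(286,180,308,203))):
    I=c["img"].astype(int);r,g,b=I[...,0],I[...,1],I[...,2]
    m,st=comp(c,(r-b>55)&(r>90),bb);e=ell(m);print(n,"bottle base",np.round(e[0],1),np.round(e[1],1),onz(c,e[0],2).round(1),st)
    m,st=comp(c,(r-b>22),bk);print(n,"bottle whole",st)
    m,st=comp(c,(b-r>20),rb);e=ell(m);print(n,"ring",np.round(e[0],1),np.round(e[1],1),onz(c,e[0],12).round(1),st)
    m,st=comp(c,(r>150),wd);e=ell(m);print(n,"disc",np.round(e[0],1),np.round(e[1],1),onz(c,e[0],8).round(1))
    m,st=comp(c,(g-r>25),(220,150,380,260));e=ell(m);print(n,"funnel",np.round(e[0],1),np.round(e[1],1),onz(c,e[0],190).round(1))
    m,st=comp(c,(r-g>50)&(r-b>50),(225,160,260,180) if n=="t" else (350,245,385,275));M=cv2.moments(m,True);uv=(M["m10"]/M["m00"],M["m01"]/M["m00"]);print(n,"button",np.round(uv,1),onz(c,uv,175).round(1),st)
C=cloud(t)
# tube top / collar top edges
I=t["img"].astype(int)
Z=C[...,2];m=((Z>180)&(Z<200)).astype(np.uint8)
m[:, :185]=0;m[:,256:]=0;m[:150]=0;m[200:]=0
P=C[m>0];print(len(P),cv2.minAreaRect(P[:,:2].astype(np.float32)),np.median(P[:,2]))
for y in range(170,300,10):
    q=P[abs(P[:,1]-y)<5]
    if len(q):print(y,q[:,0].min().round(1),q[:,0].max().round(1),np.median(q[:,2]).round(1),len(q))
P=C[130:160,20:30] if 0 else C[260:263,430:433];print(P.reshape(-1,3).mean(0))
```

```text
s bottle base [304.5 181.9] [10.4 17. ] [ 434.5 -213.     2. ] [296 177  18  11 159]
s bottle whole [294 151  22  39 687]
s ring [308.2 243.2] [25.4 33.7] [547.1  -9.7  12. ] [291 230  35  27 273]
s disc [324.5 263.4] [16.8 21.6] [545.7  57.7   8. ]
s funnel [348.1 229. ] [35.5 39.3] [551.1 134.8 190. ]
s button [365.1 259.9] [559.6 200.9 175. ] [360 254  11  14  85]
t bottle base [381.5 231.2] [15.5 16.2] [ 438.6 -212.5    2. ] [374 223  16  17 219]
t bottle whole [373 220  21  21 345]
t ring [319.  192.1] [24.1 24.5] [547. -14.  12.] [307 180  25  25 161]
t disc [296.5 191.1] [14.4 14.9] [546.9  55.9   8. ]
t funnel [268.  176.3] [26.7 27.2] [544.5 125.8 190. ]
t button [242.  168.5] [566.  202.2 175. ] [239 168   7   2  14]
804 ((546.4137573242188, 256.24127197265625), (37.03973388671875, 189.49842834472656), 1.1943607330322266) 189.67147505338696
170 537.7 553.2 183.4 16
180 530.9 560.0 188.2 43
190 530.3 562.8 188.1 40
200 531.2 566.2 186.8 47
210 530.8 565.6 187.8 42
220 531.4 561.1 186.8 36
230 528.4 562.1 189.7 44
240 528.7 562.6 190.8 48
250 528.0 560.7 190.6 47
260 528.7 560.7 190.3 41
270 528.3 562.5 190.5 51
280 528.4 561.6 191.4 44
290 527.3 561.5 190.3 45
[ 357.06801385 -366.76659833   -1.0478681 ]
```

```bash
cat >> h.py <<'E'
from scipy.spatial.transform import Rotation as Ro
def go(x,y,z,yaw=0):
    from workcell import get_obs
    o=get_obs();R=np.array(o["tcp_rot"]);p=np.array(o["tcp_pos"])
    a=np.radians(yaw);c,s=np.cos(a),np.sin(a);T=np.array([[c,s,0],[s,-c,0],[0,0,-1]])
    print("t",o["clock"],"pos",p.round(1),"yaw",np.degrees(np.arctan2(R[1,0],R[0,0])).round(2),"F",np.round(o["force"],1),"w",round(o["gripper_width"]*85,1),"j",np.round(o["joint_positions"],0))
    print("xyz",(R.T@(np.array([x,y,z])-p)/1000).round(4).tolist(),"ang",Ro.from_matrix(R.T@T).as_rotvec().round(4).tolist())
E
python3 - <<'E'
from h import *
t=load("top0");s=load("scene0")
for n,c in(("t",t),("s",s)):
    I=c["img"].astype(int);m=((I[...,0]-I[...,2]>70)&(I[...,1]-I[...,2]>60)).astype(np.uint8)
    k,l,st,ce=cv2.connectedComponentsWithStats(m)
    for i in range(1,k):
        if st[i,4]>80:print(n,ce[i].round(1),st[i],onz(c,ce[i],2).round(0))
# predicted bottle outlines
for n,c in(("s",s),("t",t)):
    for (x,y) in((436.5,-213),):
        P=[(x+r*np.cos(a),y+r*np.sin(a),z) for r,z in((29,0),(29,64),(18,78),(18,96)) for a in np.linspace(0,6.28,60)]
        q=proj(c,P);print(n,q.min(0).round(1),(q.max(0)).round(1))
# plate edges in top: gray plate direction from ring/disc rectangles
C=cloud(t);Z=C[...,2]
I=t["img"].astype(int);g=I.sum(2)/3
for v in(184,188,196,202):
    r=g[v,200:345];print(v,[int(x) for x in g[v,325:345]])
for u in(312,322,330,285,225,215):
    print(u,[int(x) for x in g[172:216,u]])
go(436.5,-213,200,0)
E
```

```text
t [101.7 162.4] [ 87 149  25  24 247] [603. 682.   2.]
t [351.1 247.2] [343 239  17  17 222] [ 384. -122.    2.]
t [388.4 267.2] [380 259  17  17 222] [ 330. -237.    2.]
s [332.5 164.2] [324 158  20  14 174] [ 325. -239.    2.]
s [340.1 193.8] [331 187  19  14 216] [ 379. -123.    2.]
s [292.8 150.1] [315.  189.7]
t [372.1 219.4] [394.  241.4]
184 [132, 107, 99, 105, 116, 116, 122, 118, 123, 127, 137, 145, 144, 143, 145, 144, 143, 144, 144, 143]
188 [166, 168, 161, 146, 117, 99, 108, 117, 122, 133, 144, 144, 142, 144, 140, 142, 144, 144, 145, 143]
196 [167, 167, 162, 148, 121, 101, 108, 111, 110, 127, 143, 146, 148, 141, 146, 145, 147, 144, 143, 145]
202 [101, 99, 101, 112, 122, 125, 122, 123, 126, 136, 143, 144, 146, 146, 146, 149, 146, 145, 147, 145]
312 [143, 142, 139, 143, 135, 127, 119, 118, 119, 117, 114, 108, 122, 137, 153, 163, 165, 167, 166, 163, 163, 166, 165, 166, 163, 166, 156, 145, 126, 104, 95, 105, 117, 125, 122, 110, 110, 133, 142, 143, 143, 141, 143, 144]
322 [146, 144, 141, 142, 134, 124, 119, 119, 114, 102, 114, 148, 166, 165, 165, 166, 168, 166, 165, 164, 163, 16
[... 416 characters left out ...]
9, 99, 97, 96, 96, 100, 103, 102, 106, 111, 107, 106, 108, 103, 103, 106, 110, 111, 115, 121, 136, 145, 144, 144, 143, 143, 141, 144]
225 [157, 156, 157, 157, 157, 161, 152, 119, 72, 60, 81, 83, 59, 48, 47, 52, 49, 49, 56, 57, 54, 55, 65, 89, 100, 105, 113, 115, 115, 112, 107, 106, 135, 145, 144, 140, 143, 144, 146, 142, 142, 144, 145, 142]
215 [153, 156, 153, 158, 157, 157, 141, 89, 51, 37, 26, 17, 16, 22, 22, 25, 8, 30, 26, 28, 30, 23, 37, 68, 94, 113, 116, 115, 114, 116, 106, 108, 135, 140, 141, 141, 141, 141, 141, 142, 142, 145, 144, 141]
t 0.1 pos [196.7 459.1 230.5] yaw 66.81 F [ 0.5  0.1 -0.7] w 85.1 j [67. 14.  0. 77.  0. 90.]
xyz [-0.5233, 0.4851, 0.0315] ang [0.0011, 0.0017, 1.166]
```

Request:
jog_arm:
  plan:
    - {"jaw":100,"xyz":[-0.523,0.485,0.03],"angular":[0,0,1.166]}
    - {"jaw":100,"xyz":[-0.523,0.485,0.03],"angular":[0,0,1.166]}
    - {"jaw":100,"xyz":[-0.523,0.485,0.03],"angular":[0,0,1.166]}
    - {"jaw":100,"xyz":[-0.523,0.485,0.03],"angular":[0,0,1.166]}
    - {"jaw":100,"xyz":[-0.523,0.485,0.03],"angular":[0,0,1.166]}

```text
clock: 0.6
tcp_pos: [280.8, 222.4, 220.4]
tcp_rot: [[0.917, 0.399, -0.0], [0.399, -0.917, -0.0], [-0.0, 0.0, -1.0]]
force: [1.6, 0.1, 0.2]
gripper_width: 0.996
```

```bash
python3 -c "
from h import *
go(436,-212.5,200,0)
t=load('top0')
print([onz(t,q,z).round(1) for q,z in (((330,209.8),0),((285,207.5),0),((225,203.8),0),((322,176.2),8),((312,176),8))])"
```

```text
t 0.6 pos [280.8 222.4 220.4] yaw 23.55 F [1.6 0.1 0.2] w 84.7 j [ 38.  -2. -19.  73.  -0. 105.]
xyz [-0.0315, 0.4607, 0.0206] ang [0.0004, 0.0002, 0.411]
[array([495.8, -51.2,   0. ]), array([494.4,  88.4,   0. ]), array([494.5, 275.6,   0. ]), array([599.2, -20.1,   8. ]), array([597.9,  11.1,   8. ])]
```

Request:
jog_arm:
  plan:
    - {"jaw":100,"xyz":[-0.0315,0.4607,0.02],"angular":[0,0,0.411]}
    - {"jaw":100,"xyz":[-0.0315,0.4607,0.02],"angular":[0,0,0.411]}
    - {"jaw":100,"xyz":[-0.0315,0.4607,0.02],"angular":[0,0,0.411]}
    - {"jaw":100,"xyz":[-0.0315,0.4607,0.02],"angular":[0,0,0.411]}
    - {"jaw":100,"xyz":[-0.0315,0.4607,0.02],"angular":[0,0,0.411]}

```text
clock: 1.1
tcp_pos: [366.0, -12.5, 209.9]
tcp_rot: [[1.0, 0.005, 0.0], [0.005, -1.0, 0.0], [0.0, -0.0, -1.0]]
force: [1.3, 0.2, 0.6]
gripper_width: 1.0
```

Request:
jog_arm:
  plan:
    - {"jaw":100,"xyz":[0.06,0.21,0],"angular":[0,0,0]}
    - {"jaw":100,"xyz":[0.06,0.21,0],"angular":[0,0,0]}
    - {"jaw":100,"xyz":[0.06,0.21,0],"angular":[0,0,0]}
    - {"jaw":100,"xyz":[0.06,0.21,0],"angular":[0,0,0]}
    - {"jaw":100,"xyz":[0.06,0.21,0],"angular":[0,0,0]}

```text
clock: 1.6
tcp_pos: [427.6, -224.3, 209.3]
tcp_rot: [[1.0, 0.001, 0.0], [0.001, -1.0, -0.001], [0.0, 0.001, -1.0]]
force: [-0.6, 0.9, -0.0]
gripper_width: 1.003
```

```bash
python3 -c "
from h import *
go(436,-212.5,120,0)"
```

```text
t 1.6 pos [ 427.6 -224.3  209.3] yaw 0.04 F [-0.6  0.9 -0. ] w 85.3 j [-28.  12.  -5.  73.  -0.  62.]
xyz [0.0084, -0.0119, 0.0893] ang [0.0011, -0.0001, 0.0006]
```

Request:
jog_arm:
  plan:
    - {"jaw":100,"xyz":[0.0084,-0.012,0.05],"angular":[0,0,0]}
    - {"jaw":100,"xyz":[0.0084,-0.012,0.09],"angular":[0,0,0]}
    - {"jaw":100,"xyz":[0.0084,-0.012,0.09],"angular":[0,0,0]}
    - {"jaw":100,"xyz":[0.0084,-0.012,0.09],"angular":[0,0,0]}

```text
clock: 2.0
tcp_pos: [434.7, -207.8, 119.8]
tcp_rot: [[1.0, 0.005, -0.002], [0.005, -1.0, 0.001], [-0.002, -0.001, -1.0]]
force: [0.7, -0.2, -0.4]
gripper_width: 0.998
```

```bash
python3 -c "
from h import *
go(436,-212.5,32,0)
from workcell import optics
a=optics.capture('scene')['img'][100:230,220:400];b=optics.capture('top')['img'][170:300,300:480]
cv2.imwrite('pics/a1.png',cv2.resize(np.hstack([a,b]),None,fx=2.2,fy=2.2,interpolation=2)[:,:,::-1])"
```

```text
t 2.0 pos [ 434.7 -207.8  119.8] yaw 0.29 F [ 0.7 -0.2 -0.4] w 84.8 j [-26.  16. -14.  60.  -0.  64.]
xyz [0.0015, 0.0048, 0.0878] ang [-0.0011, 0.0024, 0.0051]
```

View pics/a1.png

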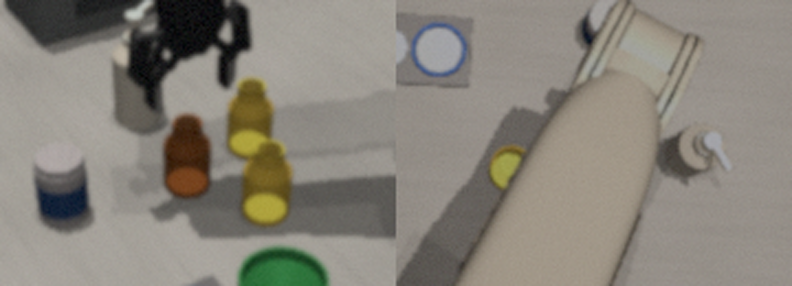

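The gripper is above the amber bottle, with fingertips at crop (150,95) and (228,80) on either side of it and nothing in the way. I'll let it settle and re-read before descending.

Request:
jog_arm:
  plan:
    - {"jaw":100,"xyz":[0,0,0.02],"angular":[0,0,0]}
    - {"jaw":100,"xyz":[0,0,0.02],"angular":[0,0,0]}
    - {"jaw":100,"xyz":[0,0,0.02],"angular":[0,0,0]}

```text
clock: 2.4
tcp_pos: [436.2, -208.5, 101.7]
tcp_rot: [[1.0, 0.005, 0.002], [0.005, -1.0, -0.001], [0.002, 0.001, -1.0]]
force: [0.5, -0.3, 0.3]
gripper_width: 1.002
```

```bash
python3 -c "
from h import *
go(436,-212.5,32,0)"
```

```text
t 2.4 pos [ 436.2 -208.5  101.7] yaw 0.3 F [ 0.5 -0.3  0.3] w 85.2 j [-26.  18. -15.  57.  -0.  64.]
xyz [-0.0004, 0.004, 0.0697] ang [0.0011, -0.0021, 0.0052]
```

Request:
jog_arm:
  plan:
    - {"jaw":100,"xyz":[0,0.004,0.01],"angular":[0,0,0.005]}
    - {"jaw":100,"xyz":[0,0.004,0.03],"angular":[0,0,0.005]}
    - {"jaw":100,"xyz":[0,0.004,0.05],"angular":[0,0,0.005]}
    - {"jaw":100,"xyz":[0,0.004,0.068],"angular":[0,0,0.005]}
    - {"jaw":100,"xyz":[0,0.004,0.068],"angular":[0,0,0.005]}

```text
clock: 2.9
tcp_pos: [433.8, -211.6, 30.2]
tcp_rot: [[1.0, -0.0, -0.004], [-0.0, -1.0, 0.002], [-0.004, -0.002, -1.0]]
force: [-1.1, 0.6, -0.2]
gripper_width: 1.0
```

Request:
jog_arm:
  grip_force: 35
  plan:
    - {"jaw":60,"xyz":[0,0,0],"angular":[0,0,0]}
    - {"jaw":40,"xyz":[0,0,0],"angular":[0,0,0]}
    - {"jaw":40,"xyz":[0,0,0],"angular":[0,0,0]}
    - {"jaw":40,"xyz":[0,0,0],"angular":[0,0,0]}
    - {"jaw":40,"xyz":[0,0,0],"angular":[0,0,0]}

```text
clock: 3.4
tcp_pos: [436.5, -212.8, 33.5]
tcp_rot: [[1.0, -0.0, 0.003], [-0.0, -1.0, -0.002], [0.003, 0.002, -1.0]]
force: [-1.2, -0.6, 5.9]
gripper_width: 0.663
```

```bash
python3 -c "
from h import *
go(436,-212.5,150,0)
from workcell import optics
a=optics.capture('scene')['img'][100:230,220:400]
cv2.imwrite('pics/a2.png',cv2.resize(a,None,fx=4,fy=4,interpolation=2)[:,:,::-1])"
```

```text
t 3.4 pos [ 436.5 -212.8   33.5] yaw -0.0 F [-1.2 -0.6  5.9] w 56.4 j [-26.  23. -20.  47.  -0.  64.]
xyz [-0.0002, -0.0001, -0.1165] ang [0.0016, -0.0026, -0.0001]
```

View pics/a2.png

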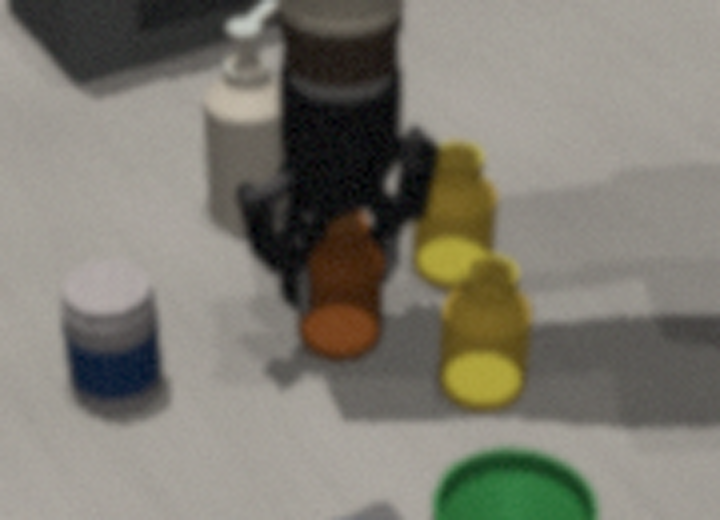

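The amber bottle is between the pads at 56 mm opening. Its base is at crop (340,330), and the neighbours are untouched. Now lift.

Request:
jog_arm:
  plan:
    - {"jaw":40,"xyz":[0,0,-0.02],"angular":[0,0,0]}
    - {"jaw":40,"xyz":[0,0,-0.05],"angular":[0,0,0]}
    - {"jaw":40,"xyz":[0,0,-0.08],"angular":[0,0,0]}
    - {"jaw":40,"xyz":[0,0,-0.11],"angular":[0,0,0]}
    - {"jaw":40,"xyz":[0,0,-0.12],"angular":[0,0,0]}

```text
clock: 3.95
tcp_pos: [437.2, -212.9, 155.2]
tcp_rot: [[1.0, 0.0, 0.005], [0.0, -1.0, -0.002], [0.005, 0.002, -1.0]]
force: [0.6, -0.0, -1.8]
gripper_width: 0.666
```

Request:
jog_arm:
  plan:
    - {"jaw":40,"xyz":[0.111,-0.2,0],"angular":[0,0,0]}
    - {"jaw":40,"xyz":[0.111,-0.2,0],"angular":[0,0,0]}
    - {"jaw":40,"xyz":[0.111,-0.2,0],"angular":[0,0,0]}
    - {"jaw":40,"xyz":[0.111,-0.2,0],"angular":[0,0,0]}
    - {"jaw":40,"xyz":[0.111,-0.2,0],"angular":[0,0,0]}

```text
clock: 4.45
tcp_pos: [547.3, -8.8, 150.7]
tcp_rot: [[1.0, 0.003, -0.001], [0.003, -1.0, 0.001], [-0.001, -0.001, -1.0]]
force: [0.1, 0.0, -2.8]
gripper_width: 0.666
```

Request:
jog_arm:
  plan:
    - {"jaw":40,"xyz":[0,0,0.04],"angular":[0,0,0]}
    - {"jaw":40,"xyz":[0,0,0.06],"angular":[0,0,0]}
    - {"jaw":40,"xyz":[0,0,0.07],"angular":[0,0,0]}
    - {"jaw":40,"xyz":[0,0,0.07],"angular":[0,0,0]}
    - {"jaw":40,"xyz":[0,0,0.07],"angular":[0,0,0]}

```text
clock: 4.95
tcp_pos: [546.8, -12.4, 82.4]
tcp_rot: [[1.0, -0.001, 0.001], [-0.001, -1.0, 0.0], [0.001, -0.0, -1.0]]
force: [-0.1, 0.3, -2.0]
gripper_width: 0.663
```

```bash
python3 -c "
from h import *
go(547,-12,43,0)
from workcell import optics
S=optics.capture('scene');T=optics.capture('top');np.savez('scene3.npz',**S);np.savez('top3.npz',**T)
a=S['img'][150:290,250:400];b=T['img'][130:270,250:400]
cv2.imwrite('pics/a3.png',cv2.resize(np.hstack([a,b]),None,fx=2.6,fy=2.6,interpolation=2)[:,:,::-1])"
```

```text
t 4.95 pos [546.8 -12.4  82.4] yaw -0.03 F [-0.1  0.3 -2. ] w 56.3 j [-1. 25. -7. 58.  0. 89.]
xyz [0.0002, -0.0004, 0.0394] ang [-0.0, -0.0006, -0.0005]
```

View pics/a3.png

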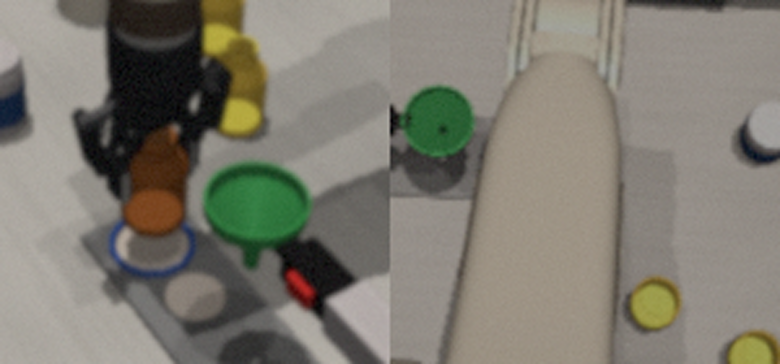

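The bottle hangs upright over the blue ring: base at crop (153,212), ring at (152,245). I'll compare their positions in this same camera.

```bash
python3 -c "
from h import *
s=load('scene3');I=s['img'].astype(int);r,b=I[...,0],I[...,2]
m=np.zeros(r.shape,np.uint8);m[220:242,290:325]=((r-b>55)&(r>90))[220:242,290:325]
k,l,st,ce=cv2.connectedComponentsWithStats(m);i=1+np.argmax(st[1:,4]);print(st[i])
cs,_=cv2.findContours((l==i).astype(np.uint8),0,1);e=cv2.fitEllipse(cs[0]);print(e)
for z in(47,49,51):print(onz(s,e[0],z).round(1))
"
```

```text
[298 223  22  16 283]
((308.6597595214844, 230.54103088378906), (15.551467895507812, 21.133544921875), 88.35818481445312)
[542.8 -15.3  47. ]
[543.8 -13.7  49. ]
[544.8 -12.1  51. ]
```

Request:
jog_arm:
  plan:
    - {"jaw":40,"xyz":[0.0002,0,0.015],"angular":[0,0,0]}
    - {"jaw":40,"xyz":[0.0002,0,0.03],"angular":[0,0,0]}
    - {"jaw":40,"xyz":[0.0002,0,0.03],"angular":[0,0,0]}
    - {"jaw":40,"xyz":[0.0002,0,0.03],"angular":[0,0,0]}

```text
clock: 5.45
tcp_pos: [547.1, -12.3, 52.9]
tcp_rot: [[1.0, -0.0, 0.001], [-0.0, -1.0, 0.0], [0.001, -0.0, -1.0]]
force: [-0.0, 0.3, -1.6]
gripper_width: 0.66
```

```bash
python3 -c "
from h import *
go(547,-12,43,0)
from workcell import optics
s=optics.capture('scene');np.savez('scene4.npz',**s)
a=s['img'][210:275,275:345]
cv2.imwrite('pics/a4.png',cv2.resize(a,None,fx=9,fy=9,interpolation=2)[:,:,::-1])
I=s['img'].astype(int);r,b=I[...,0],I[...,2]
m=np.zeros(r.shape,np.uint8);m[225:262,290:325]=((r-b>55)&(r>90))[225:262,290:325]
k,l,st,ce=cv2.connectedComponentsWithStats(m);i=1+np.argmax(st[1:,4]);print(st[i])
cs,_=cv2.findContours((l==i).astype(np.uint8),0,1);e=cv2.fitEllipse(cs[0]);print(e)
for z in(16,18,20):print(onz(s,e[0],z).round(1))
a=np.linspace(0,6.28,30)
"
```

```text
t 5.45 pos [547.1 -12.3  52.9] yaw -0.02 F [-0.   0.3 -1.6] w 56.1 j [-1. 27. -9. 54.  0. 89.]
xyz [-0.0001, -0.0003, 0.0099] ang [-0.0, -0.0012, -0.0004]
[298 231  22  17 277]
((308.4649963378906, 239.455322265625), (15.610814094543457, 20.647214889526367), 88.707763671875)
[542.4 -16.3  16. ]
[543.4 -14.7  18. ]
[544.3 -13.2  20. ]
```

View pics/a4.png

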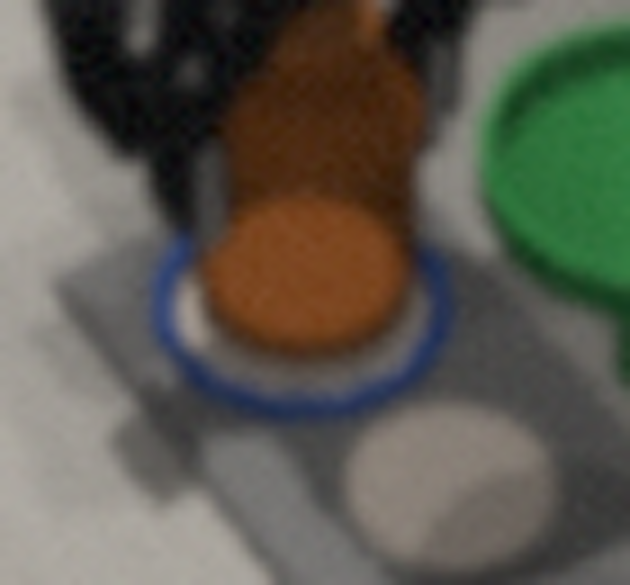

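```bash
python3 -c "
from h import *
s=load('scene4');a=np.linspace(0,6.28,90)
C=lambda x,y,r,z:proj(s,[(x+r*np.cos(t),y+r*np.sin(t),z) for t in a])
for x,y,r,z in((547,-12.3,29,19.4),(547,-12.3,29,18.4),(547,-12,33,12),(547,-12,36,12),(547,-12,35,8)):
  q=C(x,y,r,z);print(x,y,r,z,q.min(0).round(1),q.max(0).round(1),((q.max(0)-[275,210]+.5)*9).round(0))
I=s['img'].astype(int)
print('col 308',[tuple(I[v,308]) for v in range(246,260)])
print('row 245',[(u,tuple(I[245,u])) for u in list(range(289,302))+list(range(316,330))])
"
```

```text
547 -12.3 29 19.4 [295.1 231.2] [320.2 249.8] [412. 363.]
547 -12.3 29 18.4 [295.1 231.5] [320.2 250.1] [412. 365.]
547 -12 33 12 [293.5 232.2] [322.  253.4] [427. 395.]
547 -12 36 12 [292.2 231.3] [323.2 254.4] [439. 404.]
547 -12 35 8 [292.7 232.8] [322.8 255.2] [434. 411.]
col 308 [(np.int64(118), np.int64(67), np.int64(32)), (np.int64(106), np.int64(60), np.int64(29)), (np.int64(86), np.int64(49), np.int64(27)), (np.int64(73), np.int64(47), np.int64(35)), (np.int64(80), np.int64(65), np.int64(56)), (np.int64(88), np.int64(79), np.int64(73)), (np.int64(88), np.int64(82), np.int64(80)), (np.int64(74), np.int64(74), np.int64(89)), (np.int64(55), np.int64(63), np.int64(89)), (np.int64(39), np.int64(52), np.int64(82)), (np.int64(47), np.int64(57), np.int64(74)), (np.int64(63), np.int64(66), np.int64(72)), (np.int64(71), np.int64(72), np.int64(71)), (np.int64(72), np.int64(71), np.int64(71))]
row 245 [(289, (np.int64(95), np.int64(94), np.int64(91))), (290, (np.int64(92), np.int64(92), np.int64(95))), (291, (np.int64(81), np.int64(86), np.int64(101))), (292, (np.int64(60), np.int64(72)
[... 504 characters left out ...]
64(95), np.int64(53), np.int64(21))), (317, (np.int64(85), np.int64(50), np.int64(27))), (318, (np.int64(74), np.int64(54), np.int64(40))), (319, (np.int64(78), np.int64(64), np.int64(55))), (320, (np.int64(89), np.int64(81), np.int64(75))), (321, (np.int64(94), np.int64(88), np.int64(89))), (322, (np.int64(70), np.int64(70), np.int64(82))), (323, (np.int64(42), np.int64(54), np.int64(83))), (324, (np.int64(40), np.int64(52), np.int64(82))), (325, (np.int64(55), np.int64(59), np.int64(75))), (326, (np.int64(65), np.int64(66), np.int64(69))), (327, (np.int64(65), np.int64(63), np.int64(62))), (328, (np.int64(70), np.int64(69), np.int64(70))), (329, (np.int64(72), np.int64(72), np.int64(72)))]
```

Relative to this view the bottle should shift about 1 mm toward +x and +y. That is well within the 4 mm play, so I'll lower it.

Request:
jog_arm:
  plan:
    - {"jaw":40,"xyz":[0.0005,-0.0008,0.003],"angular":[0,0,0]}
    - {"jaw":40,"xyz":[0.0005,-0.0008,0.006],"angular":[0,0,0]}
    - {"jaw":40,"xyz":[0.0005,-0.0008,0.009],"angular":[0,0,0]}
    - {"jaw":40,"xyz":[0.0005,-0.0008,0.01],"angular":[0,0,0]}
    - {"jaw":40,"xyz":[0.0005,-0.0008,0.01],"angular":[0,0,0]}

```text
clock: 6.0
tcp_pos: [547.0, -11.3, 41.8]
tcp_rot: [[1.0, 0.0, -0.0], [0.0, -1.0, -0.0], [-0.0, 0.0, -1.0]]
force: [-0.3, -0.5, -2.1]
gripper_width: 0.664
```

```bash
python3 -c "
from h import *
go(547.5,-11.5,41,0)
from workcell import optics
s=optics.capture('scene')
a=s['img'][210:275,275:345]
cv2.imwrite('pics/a5.png',cv2.resize(a,None,fx=9,fy=9,interpolation=2)[:,:,::-1])"
```

```text
t 6.0 pos [547.  -11.3  41.8] yaw 0.0 F [-0.3 -0.5 -2.1] w 56.4 j [-1. 28. -9. 53. -0. 89.]
xyz [0.0005, 0.0002, 0.0008] ang [0.0, 0.0004, 0.0001]
```

View pics/a5.png

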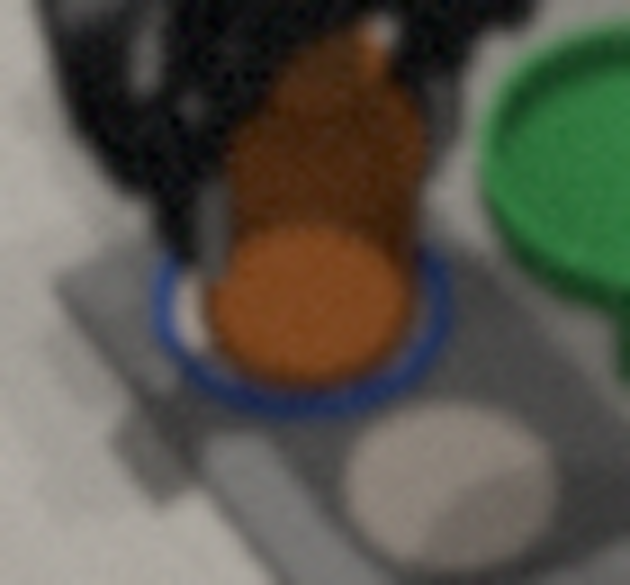

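The base (crop 305,305) is inside the ring lip (155..452), but there is no contact yet. I'll lower a bit more.

Request:
jog_arm:
  plan:
    - {"jaw":40,"xyz":[0,0,0.001],"angular":[0,0,0]}
    - {"jaw":40,"xyz":[0,0,0.001],"angular":[0,0,0]}
    - {"jaw":40,"xyz":[0,0,0.002],"angular":[0,0,0]}
    - {"jaw":40,"xyz":[0,0,0.002],"angular":[0,0,0]}

```text
clock: 6.45
tcp_pos: [547.3, -11.3, 41.5]
tcp_rot: [[1.0, 0.0, 0.001], [0.0, -1.0, 0.0], [0.001, -0.0, -1.0]]
force: [-4.4, -0.8, 8.3]
gripper_width: 0.665
```

Contact felt. Releasing.

Request:
jog_arm:
  plan:
    - {"jaw":66,"xyz":[0,0,-0.001],"angular":[0,0,0]}
    - {"jaw":75,"xyz":[0,0,-0.001],"angular":[0,0,0]}
    - {"jaw":90,"xyz":[0,0,-0.001],"angular":[0,0,0]}
    - {"jaw":100,"xyz":[0,0,-0.001],"angular":[0,0,0]}
    - {"jaw":100,"xyz":[0,0,-0.001],"angular":[0,0,0]}

```text
clock: 6.95
tcp_pos: [547.2, -11.3, 40.8]
tcp_rot: [[1.0, 0.0, -0.0], [0.0, -1.0, -0.0], [-0.0, 0.0, -1.0]]
force: [-0.4, 0.4, 0.8]
gripper_width: 0.999
```

Request:
jog_arm:
  plan:
    - {"jaw":100,"xyz":[0,0,-0.02],"angular":[0,0,0]}
    - {"jaw":100,"xyz":[0,0,-0.05],"angular":[0,0,0]}
    - {"jaw":100,"xyz":[0,0,-0.09],"angular":[0,0,0]}
    - {"jaw":100,"xyz":[0,0,-0.13],"angular":[0,0,0]}
    - {"jaw":100,"xyz":[0,0,-0.17],"angular":[0,0,0]}

```text
clock: 7.45
tcp_pos: [546.9, -11.3, 212.4]
tcp_rot: [[1.0, -0.0, -0.0], [-0.0, -1.0, -0.0], [-0.0, 0.0, -1.0]]
force: [0.8, 0.4, -0.3]
gripper_width: 0.997
```

Request:
jog_arm:
  plan:
    - {"jaw":100,"xyz":[-0.002,0,-0.03],"angular":[0,0,0]}
    - {"jaw":100,"xyz":[-0.002,-0.03,-0.04],"angular":[0,0,0]}
    - {"jaw":100,"xyz":[-0.002,-0.08,-0.04],"angular":[0,0,0]}
    - {"jaw":100,"xyz":[-0.002,-0.13,-0.04],"angular":[0,0,0]}
    - {"jaw":100,"xyz":[-0.002,-0.18,-0.04],"angular":[0,0,0]}

```text
clock: 7.95
tcp_pos: [545.1, 170.1, 251.3]
tcp_rot: [[1.0, -0.001, 0.001], [-0.001, -1.0, 0.0], [0.001, -0.0, -1.0]]
force: [1.0, 0.1, -0.3]
gripper_width: 1.0
```

```bash
python3 -c "
from h import *
go(546,203,230,0)
from workcell import optics
S=optics.capture('scene');T=optics.capture('top');np.savez('scene6.npz',**S);np.savez('top6.npz',**T)
a=S['img'][150:290,250:400];b=T['img'][130:270,250:400]
cv2.imwrite('pics/a6.png',cv2.resize(np.hstack([a,b]),None,fx=2.6,fy=2.6,interpolation=2)[:,:,::-1])"
```

```text
t 7.95 pos [545.1 170.1 251.3] yaw -0.07 F [ 1.   0.1 -0.3] w 85.0 j [ 17.  22.  14.  82.  -0. 107.]
xyz [0.0008, -0.0329, 0.0213] ang [-0.0001, -0.0008, -0.0012]
```

View pics/a6.png

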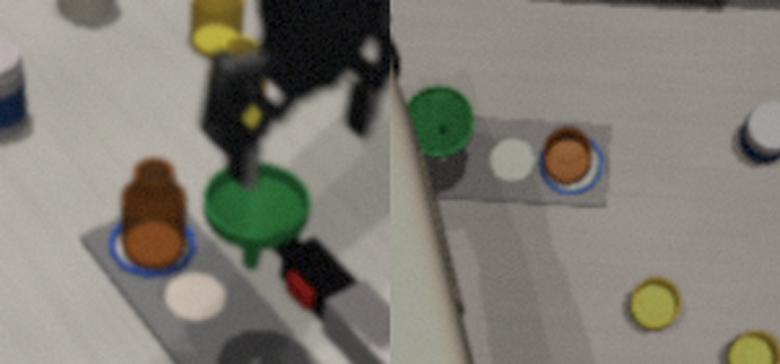

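The bottle stands upright inside the ring: base at crop (155,243) in scene and (568,160) in top. Now the collar.

Request:
jog_arm:
  plan:
    - {"jaw":100,"xyz":[0.0005,-0.033,0.01],"angular":[0,0,0]}
    - {"jaw":100,"xyz":[0.0005,-0.033,0.03],"angular":[0,0,0]}
    - {"jaw":100,"xyz":[0.0005,-0.033,0.04],"angular":[0,0,0]}
    - {"jaw":100,"xyz":[0.0005,-0.033,0.04],"angular":[0,0,0]}

```text
clock: 8.45
tcp_pos: [544.4, 200.6, 208.9]
tcp_rot: [[1.0, -0.001, -0.004], [-0.001, -1.0, -0.002], [-0.004, 0.002, -1.0]]
force: [-0.2, -1.0, -0.1]
gripper_width: 1.005
```

```bash
python3 -c "
from h import *
go(546,203,157,0)
from workcell import optics
S=optics.capture('scene');
a=S['img'][190:320,300:460]
cv2.imwrite('pics/a7.png',cv2.resize(a,None,fx=4,fy=4,interpolation=2)[:,:,::-1])"
```

```text
t 8.45 pos [544.4 200.6 208.9] yaw -0.03 F [-0.2 -1.  -0.1] w 85.4 j [ 20.  24.  11.  78.  -0. 110.]
xyz [0.0018, -0.0025, 0.0519] ang [0.0018, 0.0042, -0.0005]
```

View pics/a7.png

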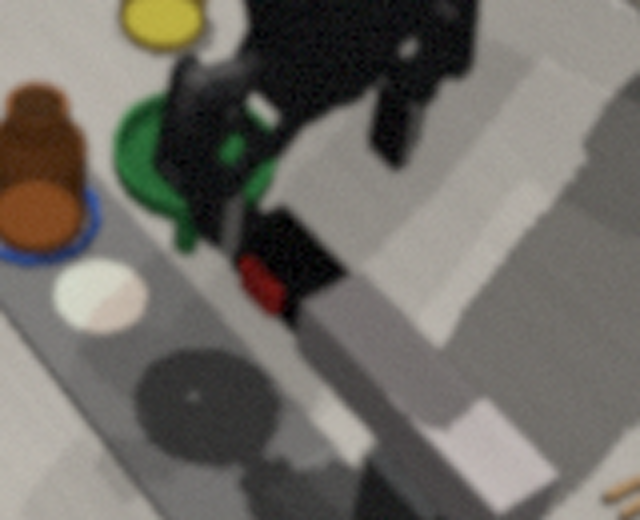

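The fingers straddle the collar: near tip at crop (228,245), red button at (262,282), far tip at (392,160). I'll descend.

Request:
jog_arm:
  plan:
    - {"jaw":100,"xyz":[0.001,-0.002,0.01],"angular":[0,0,0]}
    - {"jaw":100,"xyz":[0.001,-0.002,0.025],"angular":[0,0,0]}
    - {"jaw":100,"xyz":[0.001,-0.002,0.04],"angular":[0,0,0]}
    - {"jaw":100,"xyz":[0.001,-0.002,0.052],"angular":[0,0,0]}
    - {"jaw":100,"xyz":[0.001,-0.002,0.052],"angular":[0,0,0]}

```text
clock: 9.0
tcp_pos: [545.7, 202.9, 157.2]
tcp_rot: [[1.0, -0.001, -0.003], [-0.001, -1.0, -0.001], [-0.003, 0.001, -1.0]]
force: [-0.7, -0.4, 0.5]
gripper_width: 1.0
```

Request:
jog_arm:
  grip_force: 60
  plan:
    - {"jaw":70,"xyz":[0,0,0],"angular":[0,0,0]}
    - {"jaw":50,"xyz":[0,0,0],"angular":[0,0,0]}
    - {"jaw":50,"xyz":[0,0,0],"angular":[0,0,0]}

```text
clock: 9.3
tcp_pos: [547.2, 203.9, 160.0]
tcp_rot: [[1.0, -0.0, 0.002], [-0.0, -1.0, 0.001], [0.002, -0.001, -1.0]]
force: [-0.1, 0.3, -0.3]
gripper_width: 0.516
```

```bash
python3 -c "
from h import *
go(546,203,157,0)
from workcell import optics
S=optics.capture('scene');
a=S['img'][190:320,300:460]
cv2.imwrite('pics/a8.png',cv2.resize(a,None,fx=4,fy=4,interpolation=2)[:,:,::-1])"
```

```text
t 9.3 pos [547.2 203.9 160. ] yaw -0.0 F [-0.1  0.3 -0.3] w 43.8 j [ 20.  25.   6.  71.  -0. 110.]
xyz [-0.0012, 0.0009, 0.003] ang [-0.0006, -0.0018, -0.0]
```

View pics/a8.png

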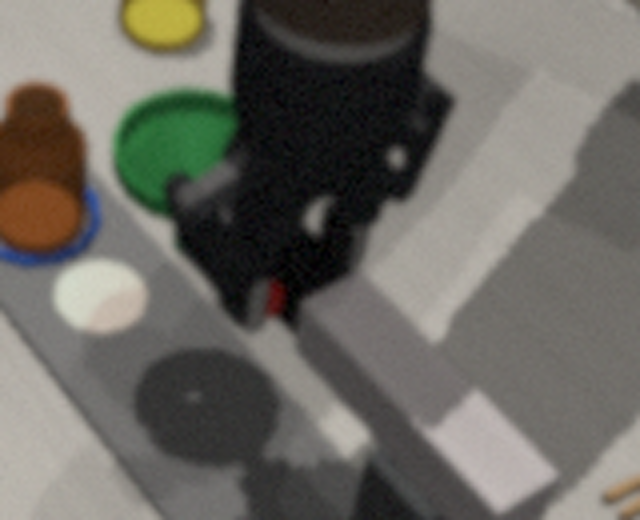

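The near pad covers the red button, whose edge is visible at crop (276,298). I'll close firmly, trimming the pose slightly.

Request:
jog_arm:
  grip_force: 70
  plan:
    - {"jaw":40,"xyz":[-0.0012,0,0.003],"angular":[0,0,0]}
    - {"jaw":20,"xyz":[-0.0012,0,0.003],"angular":[0,0,0]}
    - {"jaw":20,"xyz":[-0.0012,0,0.003],"angular":[0,0,0]}
    - {"jaw":20,"xyz":[-0.0012,0,0.003],"angular":[0,0,0]}
    - {"jaw":20,"xyz":[-0.0012,0,0.003],"angular":[0,0,0]}

```text
clock: 9.85
tcp_pos: [545.3, 203.9, 157.4]
tcp_rot: [[1.0, 0.0, 0.001], [0.0, -1.0, 0.001], [0.001, -0.001, -1.0]]
force: [-1.3, 0.7, 5.7]
gripper_width: 0.34
```

Request:
jog_arm:
  plan:
    - {"jaw":20,"xyz":[0,0,0],"angular":[0,0,0]}
    - {"jaw":20,"xyz":[0,0,0],"angular":[0,0,0]}

```text
clock: 10.05
tcp_pos: [545.3, 203.9, 157.4]
tcp_rot: [[1.0, 0.0, 0.001], [0.0, -1.0, 0.001], [0.001, -0.001, -1.0]]
force: [-2.0, -0.9, 7.1]
gripper_width: 0.342
```

The opening is 29 mm, which fits the 30 mm collar with the button flush. Now draw, gently at first.

Request:
jog_arm:
  plan:
    - {"jaw":20,"xyz":[0,0.003,0],"angular":[0,0,0]}
    - {"jaw":20,"xyz":[0,0.008,0],"angular":[0,0,0]}
    - {"jaw":20,"xyz":[0,0.015,0],"angular":[0,0,0]}
    - {"jaw":20,"xyz":[0,0.022,0],"angular":[0,0,0]}
    - {"jaw":20,"xyz":[0,0.03,0],"angular":[0,0,0]}

```text
clock: 10.55
tcp_pos: [545.5, 174.9, 157.3]
tcp_rot: [[1.0, 0.001, 0.001], [0.001, -1.0, 0.003], [0.001, -0.003, -1.0]]
force: [-1.4, 3.8, 5.2]
gripper_width: 0.341
```

Moving against about 4 N, as expected for the first section.

Request:
jog_arm:
  plan:
    - {"jaw":20,"xyz":[0,0.008,0],"angular":[0,0,0]}
    - {"jaw":20,"xyz":[0,0.016,0],"angular":[0,0,0]}
    - {"jaw":20,"xyz":[0,0.024,0],"angular":[0,0,0]}
    - {"jaw":20,"xyz":[0,0.03,0],"angular":[0,0,0]}
    - {"jaw":20,"xyz":[0,0.036,0],"angular":[0,0,0]}

```text
clock: 11.05
tcp_pos: [545.7, 138.7, 157.1]
tcp_rot: [[1.0, 0.001, 0.002], [0.001, -1.0, 0.003], [0.002, -0.003, -1.0]]
force: [-0.6, 2.7, 6.3]
gripper_width: 0.34
```

Request:
jog_arm:
  plan:
    - {"jaw":20,"xyz":[0,0.004,0],"angular":[0,0,0]}
    - {"jaw":20,"xyz":[0,0.008,0],"angular":[0,0,0]}
    - {"jaw":20,"xyz":[0,0.012,0],"angular":[0,0,0]}
    - {"jaw":20,"xyz":[0,0.018,0],"angular":[0,0,0]}
    - {"jaw":20,"xyz":[0,0.024,0],"angular":[0,0,0]}

```text
clock: 11.55
tcp_pos: [545.9, 115.8, 157.0]
tcp_rot: [[1.0, 0.002, 0.002], [0.001, -1.0, 0.005], [0.002, -0.005, -1.0]]
force: [0.1, 7.0, 4.0]
gripper_width: 0.343
```

Request:
jog_arm:
  plan:
    - {"jaw":20,"xyz":[0,0.006,0],"angular":[0,0,0]}
    - {"jaw":20,"xyz":[0,0.012,0],"angular":[0,0,0]}
    - {"jaw":20,"xyz":[0,0.018,0],"angular":[0,0,0]}
    - {"jaw":20,"xyz":[0,0.024,0],"angular":[0,0,0]}
    - {"jaw":20,"xyz":[0,0.03,0],"angular":[0,0,0]}

```text
clock: 12.05
tcp_pos: [545.9, 85.9, 157.0]
tcp_rot: [[1.0, 0.001, 0.002], [0.001, -1.0, 0.005], [0.002, -0.005, -1.0]]
force: [0.6, 8.4, 4.9]
gripper_width: 0.345
```

Request:
jog_arm:
  plan:
    - {"jaw":20,"xyz":[0,0.005,0],"angular":[0,0,0]}
    - {"jaw":20,"xyz":[0,0.01,0],"angular":[0,0,0]}
    - {"jaw":20,"xyz":[0,0.015,0],"angular":[0,0,0]}
    - {"jaw":20,"xyz":[0,0.018,0],"angular":[0,0,0]}
    - {"jaw":20,"xyz":[0,0.02,0],"angular":[0,0,0]}

```text
clock: 12.55
tcp_pos: [546.0, 66.0, 157.0]
tcp_rot: [[1.0, 0.001, 0.002], [0.001, -1.0, 0.005], [0.002, -0.005, -1.0]]
force: [0.3, 7.6, 4.3]
gripper_width: 0.342
```

Request:
jog_arm:
  plan:
    - {"jaw":20,"xyz":[0,0.001,0],"angular":[0,0,0]}
    - {"jaw":20,"xyz":[0,0.002,0],"angular":[0,0,0]}
    - {"jaw":20,"xyz":[0,0.002,0],"angular":[0,0,0]}

```text
clock: 12.85
tcp_pos: [546.0, 64.1, 157.0]
tcp_rot: [[1.0, 0.001, 0.002], [0.001, -1.0, 0.005], [0.002, -0.005, -1.0]]
force: [0.1, 8.0, 4.8]
gripper_width: 0.34
```

Request:
jog_arm:
  plan:
    - {"jaw":20,"xyz":[0,0.0005,0],"angular":[0,0,0]}
    - {"jaw":20,"xyz":[0,0.001,0],"angular":[0,0,0]}
    - {"jaw":20,"xyz":[0,0.001,0],"angular":[0,0,0]}

```text
clock: 13.15
tcp_pos: [546.1, 63.9, 156.9]
tcp_rot: [[1.0, 0.002, 0.002], [0.002, -1.0, 0.006], [0.002, -0.006, -1.0]]
force: [0.3, 9.9, 4.1]
gripper_width: 0.345
```

Request:
jog_arm:
  plan:
    - {"jaw":20,"xyz":[0,0.0005,0],"angular":[0,0,0]}
    - {"jaw":20,"xyz":[0,0.001,0],"angular":[0,0,0]}
    - {"jaw":20,"xyz":[0,0.001,0],"angular":[0,0,0]}

```text
clock: 13.45
tcp_pos: [546.1, 63.8, 156.9]
tcp_rot: [[1.0, 0.002, 0.002], [0.002, -1.0, 0.008], [0.002, -0.008, -1.0]]
force: [0.5, 12.3, 3.7]
gripper_width: 0.34
```

```bash
python3 -c "
from h import *
go(546,64,157,0)
from workcell import optics
S=optics.capture('scene');T=optics.capture('top');np.savez('scene9.npz',**S);np.savez('top9.npz',**T)
a=S['img'][160:300,260:410];b=T['img'][130:270,230:380]
cv2.imwrite('pics/a9.png',cv2.resize(np.hstack([a,b]),None,fx=2.6,fy=2.6,interpolation=2)[:,:,::-1])"
```

```text
t 13.45 pos [546.1  63.8 156.9] yaw 0.14 F [ 0.5 12.3  3.7] w 28.9 j [ 6. 22. -0. 68.  0. 96.]
xyz [-0.0001, -0.0002, -0.0001] ang [-0.0083, -0.0021, 0.0025]
```

View pics/a9.png

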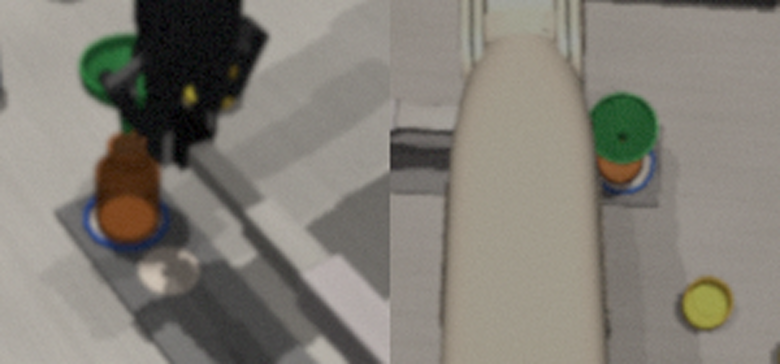

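The funnel is over the bottle: spout at crop (128,120) directly above the mouth at (127,140). The stop was felt, since force rose to 12 N with the pose unmoved at 140 mm out. One numeric check follows.

```bash
python3 -c "
from h import *
t=load('top9');s=load('scene9')
def big(m,box):
    M=np.zeros(m.shape,np.uint8);x0,y0,x1,y1=box;M[y0:y1,x0:x1]=m[y0:y1,x0:x1]
    k,l,st,ce=cv2.connectedComponentsWithStats(M);i=1+np.argmax(st[1:,4]);return (l==i).astype(np.uint8),st[i]
I=t['img'].astype(int);r,g,b=I[...,0],I[...,1],I[...,2]
m,st=big(g-r>25,(300,150,345,205));cs,_=cv2.findContours(m,0,1);e=cv2.fitEllipse(cs[0]);print('funnel rim top',e[0],e[1],onz(t,e[0],190).round(1))
I=s['img'].astype(int);r,g,b=I[...,0],I[...,1],I[...,2]
# bottle rows (mouth top, body bottom) and spout columns
for v in range(200,252,3):
    br=np.where((r-b>22)[v,285:335])[0]+285;gr=np.where((g-r>12)[v,285:335])[0]+285
    print(v,'bottle',(br.min(),br.max()) if len(br) else '','green',(gr.min(),gr.max()) if len(gr) else '')
print('pred: spout',proj(s,[(546.5,-11.5,118)]).round(1),'mouth',proj(s,[(547.3,-11.3,104)]).round(1),'base',proj(s,[(547.3,-11.3,8)]).round(1))
"
```

```text
funnel rim top (319.6106872558594, 178.68653869628906) (24.68742561340332, 26.4019775390625) [546.4 -16.1 190. ]
200 bottle  green (np.int64(313), np.int64(315))
203 bottle  green 
206 bottle  green (np.int64(307), np.int64(309))
209 bottle  green (np.int64(307), np.int64(310))
212 bottle (np.int64(302), np.int64(315)) green 
215 bottle (np.int64(300), np.int64(316)) green 
218 bottle (np.int64(301), np.int64(316)) green 
221 bottle (np.int64(298), np.int64(319)) green 
224 bottle (np.int64(296), np.int64(321)) green 
227 bottle (np.int64(296), np.int64(321)) green 
230 bottle (np.int64(296), np.int64(321)) green 
233 bottle (np.int64(297), np.int64(320)) green 
236 bottle (np.int64(298), np.int64(320)) green 
239 bottle (np.int64(297), np.int64(320)) green (np.int64(293), np.int64(294))
242 bottle (np.int64(296), np.int64(320)) green (np.int64(292), np.int64(293))
245 bottle (np.int64(297), np.int64(320)) green (np.int64(292), np.int64(293))
248 bottle (np.int64(299), np.int64(319)) green (np.int64(294), np.int64(294))
251 bottle (np.int64(302), np.int64(315)) green (np.int64(296), np.int64(298))
pred: spout [[308.4 209.5]] mouth [[308.1 214.3]] base [[307.8 244. ]]
```

```bash
python3 -c "
from h import *
from workcell import hand_in
go(546,64,157,0)
print(hand_in())"
```

```text
t 13.55 pos [546.1  63.8 156.9] yaw 0.14 F [ 0.4 12.2  3.8] w 29.3 j [ 6. 22. -0. 68.  0. 96.]
xyz [-0.0001, -0.0002, -0.0001] ang [-0.0081, -0.0021, 0.0025]
the job is handed in; nothing more can be done
None
```

The job is handed in at 13.55 s. The amber bottle (the brown one, not the two yellow look-alikes) stands upright in the blue ring. The gripper is holding the funnel arm at the second stop with the button squeezed in.

- **Bottle:** it touched down 8 mm higher than on the table, which matches standing on the plate inside the ring. It was released there, and the pictures after release and at the end show it still upright in the ring.
- **Button and draw:** the gripper closed to about 29 mm, which fits the 30 mm collar with the button flush. The collar moved 140 mm. At the end the pull rose from 8 to 12 N with no further movement, which is the hard stop.
- **Funnel over the mouth:** in the scene view the spout and the bottle share the same column (308.5) and lie within about 2 px of their predicted positions. The top camera puts the funnel rim about 2 mm beyond the ring centre along the draw (y −16 against −14), within calibration error.
- **Disagreement:** the two cameras differed by about 4 mm on the bottle and ring positions, so I used the average, plus a shift of up to 1 mm toward what the scene view showed.
- **Bystanders:** nothing I saw in the pictures suggested that the tin, dispenser, peg or yellow bottles had moved. I did not measure them again at the end.

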